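# Set the running clearance of a clutch pack with the thumbscrew

### The arm

A 6-joint arm with a two-finger parallel gripper is mounted at the origin on the work surface. World frame = base frame: x ahead of the robot, y to its left, z up, the work surface at z = 0. Lengths are in m, angles in rad, forces in N, time in s.
With the tool pointing down it reaches from about 0.35 to 0.85 m from the base axis. Payload 8.1 kg.
Tool frame: the origin (TCP) lies at the centre of the arm's flange, where the gripper is bolted on; the fingertips stand 186 mm ahead of it and the grasp point (between the pads) lies 167 mm ahead of it; z points along the fingers, y is the direction in which the jaws open and shut (so a half turn about z gives the same grasp; the last joint's range is limited). The gripper opens to 93 mm and grips with 3 to 60 N. Pads are 15 mm wide; open, the fingers measure 128 mm over their backs; the gripper's body (75 mm by 188 mm) begins 65 mm behind the grasp point.
Start: joints at [-1.407, 0.13, 1.488, -0, 1.523, -0.085], TCP at [0.148, -0.582, 0.405] pointing down, gripper open.
Joint ranges: [-2.96, 2.96], [-0.89, 2.26], [0.02, 2.5], [-1.34, 4.48], [0, 2.73], [-2.66, 2.66]. Speed limits (rad/s): [2.39, 2.39, 2.79, 3.14, 3.14, 3.14].

### API

Orientations are given as a rotation vector (axis times angle).
In Python, from plant import robot, viewer, order gives the robot as it stands.
- The arm moves only by the tool apply_moves, never from a script. Its argument "deltas" is a list of rows, each a list of 3 entries, a list of its own where there are three numbers: the finger opening in mm, from 0 to 93, then the shift along the tool's x, y, z in mm, then the turn about the tool's z in rad. In form: [[grip, [dx, dy, dz], yaw], ...]. A call has 1 to 5 rows; each row shifts and turns the commanded pose from where the row before left it, along the tool's axes as they then stand; what a row does not reach is not made up. A row lasts 1/8 s, in which the tool goes at most 62.5 mm and 10.7 degrees, less where a joint would pass 70% of its speed; a pose out of reach is approached as far as the arm can. A call is refused whole if a number of a shift passes 62.5 or a number of a turn 0.188, either way. A call with a gripper value outside its range is refused whole. The fingers move at their own pace and stop on an object; "grip_force" is the grip in N (left out, the last holds). Time passes only in rows, so rows that do not move let the fingers close. It gives the time, the measured TCP pose, the force and the opening at its end, in the units of the state.
- robot.read_state(): the state, without advancing time (a new reading comes with each control period).
- viewer.read_camera(name): name is "side" or "top"; returns the picture (384x512x3 uint8, blue, green, red); there is no depth.
- viewer.get_calibration(name): a dict with "fx", "fy", "cx", "cy" (pixels), "distortion" ([k1, k2, p1, p2, k3] as OpenCV has them; the pictures are not rectified), "R" (3x3) and "t" (3): a world point X has camera coordinates R X + t. Camera axes: x right, y down, z forward; pixel columns grow to the right and rows downward; lengths in m; the calibration is good to about 2 mm. A picture is of the moment at which its call begins. get_calibration takes no time and is no camera call.
- order.close_job(): hands the job in, once; it reports no verdict.
The state is a dict: "t": time; "q": joint angles; "dq": joint speeds; "joint_torque": joint torques, N m; "tool_pos": TCP position; "orientation": TCP orientation; "force": force on the tool from outside, world axes, zero at the start; "wrist_torque": the same for the moment, N m; "opening": finger opening in m.
Only numpy, scipy, OpenCV 4.12 (cv2) and the standard library are available. Lean on these libraries where they do the work, as an engineer would, in place of code of your own. Each camera call takes 0.05 s, during which the arm holds its last target. There are 200 camera calls.

### The job

The clutch pack stands in the setting fixture under the thumbscrew. Turn the thumbscrew clockwise (seen from above) until its foot bottoms on the pack, no more than finger-tight so that the linings are not crushed, then back it off a quarter of a turn and let go. Leave the other things on the bench where they are.

Things in the scene. Friction and masses are not known exactly. Their poses are not given: they have to be found in the camera images.
- thumbscrew (a joint): rotation of the thumbscrew, rad, growing clockwise seen from above (screwing down, 8 mm per full turn). It starts at 0 to 0.6 and the foot bottoms 2.3 to 4.6 rad further on, differently each time. Turning takes about 0.05 N m of steady friction, and it stays where it is left
- knob_mid (a point): middle of the screw's round knurled steel knob, 36 mm diameter, 28 mm high, axis vertical. It turns with the knob; a small raised rib on the flat top runs from the centre along +x. At the start the knob's underside is 31 to 32 mm above the fixture's crossbar; it sinks at most 6 mm before it bottoms. Around it nothing stands above the crossbar but two 6 mm nuts 75 mm to either side
- foot_face (a point): centre of the underside of the steel pressure foot (36 mm diameter) at the lower end of the screw, straight under the knob; the middle of the knob is 109 mm above it. It does not turn
- pack_top (a point): centre of the top face of the clutch pack (stack of brown friction plates and steel plates, 92 mm diameter), straight under the foot. Fixed; its height differs each time. Once the foot bottoms, the torque climbs steeply (0.1 N m within about 0.15 rad); a rise of 0.08 to 0.15 N m above the running friction is finger-tight, a rise over 0.19 N m (150 N on the pack) crushes the linings
- fixture: grey fixture fixed to the bench, origin at the centre of its underside: base 130 x 190 x 20 mm (x, y, z), two steel posts of 20 mm diameter at y = +-75 mm, joined by a crossbar 36 mm wide (x) and 180 mm long (y) whose top is 115 mm above the bench; the vertical thumbscrew runs through the middle of the crossbar
- friction_plate: loose toothed brown ring lying flat, bystander: 130 mm over the teeth, 8 mm thick, origin at the centre of its underside
- grease_can: loose white upright can, bystander: 52 mm diameter, 130 mm high, origin at the centre of its underside
- carton: loose closed cardboard carton, bystander: 100 x 70 x 50 mm, origin at the centre of its underside

How it is judged:
On the way, in this order (a step that is already met when the one before it is completed fails the run):
1. the foot is screwed down and bottoms on the pack with at least 50 N (contact force between foot and pack above 50 N), for 0.2 s.
2. the screw is backed off a quarter turn, to within 27 degrees (foot 1.4 to 2.6 mm above the pack) (z of foot_face in the frame of pack_top between 0.0014 and 0.0026 m), for 0.2 s.
At the end, for the whole second after the job is handed in: The thumbscrew stands a quarter turn (90 degrees, give or take 27) back from where its foot meets the pack, that is with the foot 1.4 to 2.6 mm above the pack, and is at rest (all of step 2 and not (velocity of joint thumbscrew above 0.05 rad/s) and not (velocity of joint thumbscrew below -0.05 rad/s)); the robot touches nothing.
It fails at once if the pack is pressed with more than 150 N (linings crushed) (contact force between foot and pack above 150 N).
It fails at once if a bystander (friction plate, can or carton) is moved by more than 20 mm (distance of any of friction_plate, grease_can, carton from where it was at the start of the episode above 0.02 m).
It also fails if it takes over 72 s, if anything falls off the work surface, if the arm or the gripper's body presses on something with over 40 N, if the wrist force passes 120 N, or if a joint passes its speed limit or range.

## Working session

There is one attempt and no reset: what is moved stays moved. The work goes in short steps, Python scripts to look and compute and a tool call to move; the robot and the scene stay as the last step left them, time stands still between calls to the robot, and variables do not carry over. Pictures are saved under pics/ and viewed, about 8 in all and at most 12, crops included, and the job is handed in when it is done.

Besides the shell and the picture viewer there is one more tool, called after "Call:" as name([rows], argument=value, ...), one row to a line, values as JSON. apply_moves: Moves the arm, as the interface text tells. Its arguments: {"type":"object","properties":{"deltas":{"type":"array"},"grip_force":{"type":"number"}},"required":["deltas"]}

```bash
mkdir -p pics; ls
python3 - <<'E'
from plant import robot, viewer, order
import cv2,json
s=robot.read_state(); print(s)
for n in("side","top"):
    cv2.imwrite(f"pics/{n}0.png",viewer.read_camera(n)); print(viewer.get_calibration(n))
E
```

```text
pics
{'t': 0.0, 'q': array([-1.40738697e+00,  1.31172428e-01,  1.48926196e+00,  1.51833025e-05,
        1.52299582e+00, -8.53709339e-02]), 'dq': array([-1.69527785e-03, -9.38765142e-04,  9.79318569e-04,  1.60897274e-03,
       -7.17116032e-04,  3.03846693e-05]), 'joint_torque': array([ 1.19104334e-03, -5.59841073e+01, -4.91756558e+01,  7.70642096e-02,
        3.56850028e-02, -1.18199009e-04]), 'tool_pos': array([ 0.14773814, -0.58129663,  0.40368992]), 'orientation': array([-3.11549678e+00, -3.89547147e-01,  8.87419844e-05]), 'force': array([ 0.55442148, -0.01499757, -0.4199309 ]), 'wrist_torque': array([-0.00893581, -0.00804202, -0.00059614]), 'opening': 0.09297739715681513}
{'fx': 377.02198396481907, 'fy': 377.02198396481907, 'cx': 256.58220311205463, 'cy': 200.75576174345824, 'distortion': array([-0.05394824,  0.        ,  0.        ,  0.        ,  0.        ]), 'R': array([[-0.93532063, -0.35379277,  0.00244761],
       [-0.26171688,  0.68721163, -0.67767577],
       [ 0.23807476, -0.63448471, -0.73535676]]), 't': array([0.60332132, 0.19774005, 1.05824908])}
{'fx': 446.65492523810514, 'fy': 446.65492523810514, 'cx': 254.91351150628705, 'cy': 193.27120325419898, 'distortion': array([0.03448987, 0.        , 0.        , 0.        , 0.        ]), 'R': array([[-0.02016792, -0.99958541,  0.02054915],
       [-0.9832729 ,  0.01610913, -0.18142466],
       [ 0.18101842, -0.02386438, -0.98319013]]), 't': array([0.0641934 , 0.59287645, 1.13190098])}
```

View pics/side0.png

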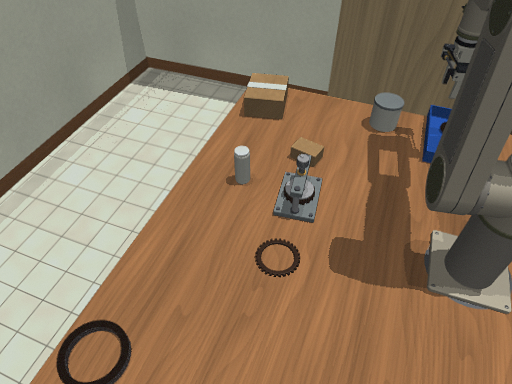

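View pics/top0.png

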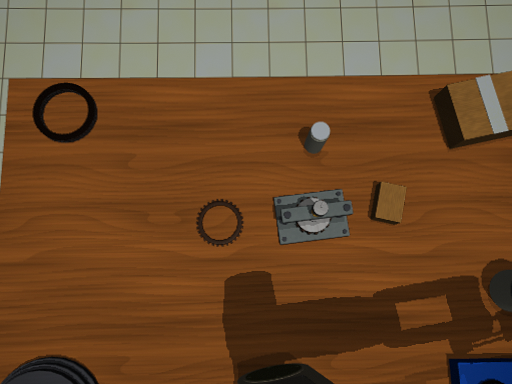

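The side view shows the knob at about (303,160), and the top view shows it at about (320,208). In the top view the can is at (318,137), the carton at (390,202) and the ring at (220,222). Next I'll take the knob top on z≈0.174 and view crops.

```bash
cat > h.py <<'E'
import numpy as np,cv2
from plant import robot, viewer, order
def ray(n,uv):
    c=viewer.get_calibration(n);K=np.array([[c['fx'],0,c['cx']],[0,c['fy'],c['cy']],[0,0,1]])
    p=cv2.undistortPoints(np.array([[uv]],float),K,c['distortion'])[0,0]
    return -c['R'].T@c['t'], c['R'].T@np.array([p[0],p[1],1])
def onz(n,uv,z):
    o,d=ray(n,uv); return o+d*(z-o[2])/d[2]
def tri(a,b):
    o1,d1=ray("top",a);o2,d2=ray("side",b)
    s=np.linalg.lstsq(np.c_[d1,-d2],o2-o1,rcond=None)[0]
    p,q=o1+s[0]*d1,o2+s[1]*d2
    return (p+q)/2,np.linalg.norm(p-q)
def proj(n,X):
    c=viewer.get_calibration(n);K=np.array([[c['fx'],0,c['cx']],[0,c['fy'],c['cy']],[0,0,1]])
    return cv2.projectPoints(np.array([X],float),cv2.Rodrigues(c['R'])[0],c['t'],K,c['distortion'])[0].ravel()
E
python3 - <<'E'
from h import *
t=cv2.imread('pics/top0.png');s=cv2.imread('pics/side0.png')
a=cv2.resize(t[180:250,265:365],None,fx=6,fy=6,interpolation=cv2.INTER_CUBIC)
b=cv2.resize(s[140:225,265:340],None,fx=5,fy=5,interpolation=cv2.INTER_CUBIC)
b=cv2.copyMakeBorder(b,0,max(0,420-b.shape[0]),0,0,cv2.BORDER_CONSTANT)[:420]
cv2.imwrite('pics/c0.png',np.hstack([a[:, :420],b]))
print(onz("top",(320,208),.174),tri((320,208),(303,158)))
E
```

```text
[ 0.53374864 -0.09734653  0.174     ] (array([ 0.53423989, -0.09728752,  0.17415862]), np.float64(0.0010221041615844882))
```

View pics/c0.png

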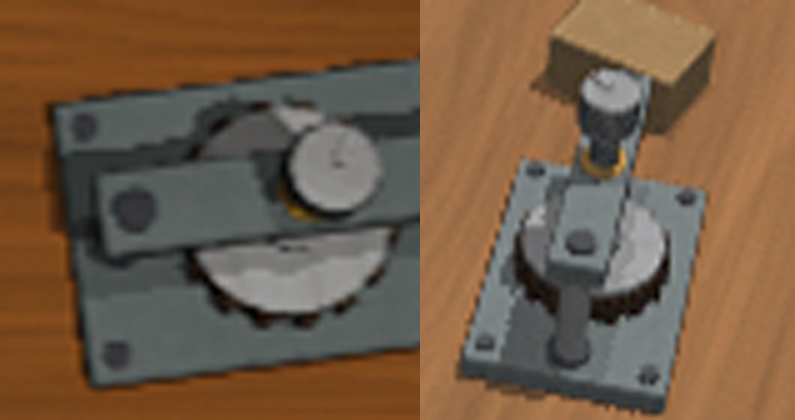

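Call:
apply_moves([
  [93,[49,-37,0],0],
  [93,[49,-37,0],0],
  [93,[49,-37,0],0],
  [93,[49,-37,0],0],
  [93,[49,-37,0],0],
], grip_force=30)

```text
t: 0.72
tool_pos: [0.3404, -0.3401, 0.4044]
orientation: [-3.117, -0.389, 0.0]
force: [0.3, -0.6, 0.9]
opening: 0.0933
```

Call:
apply_moves([
  [93,[49,-37,0],0],
  [93,[49,-37,0],0],
  [93,[49,-37,0],0],
  [93,[49,-37,0],0],
  [93,[49,-37,0],0],
])

```text
t: 1.35
tool_pos: [0.5324, -0.1004, 0.4045]
orientation: [3.117, 0.39, -0.0]
force: [0.6, -0.6, 0.0]
opening: 0.0926
```

Call:
apply_moves([
  [93,[0,0,0],-0.18],
  [93,[0,0,0],-0.18],
  [93,[0,0,0],-0.18],
  [93,[0,0,0],-0.18],
  [93,[0,0,0],-0.18],
])

```text
t: 1.98
tool_pos: [0.5314, -0.1022, 0.4042]
orientation: [-2.632, -1.714, 0.001]
force: [-0.3, 0.0, 0.4]
opening: 0.0929
```

```bash
cat >> h.py <<'E'
def rep(target=None):
    from scipy.spatial.transform import Rotation as Ro
    s=robot.read_state();R=Ro.from_rotvec(s['orientation']).as_matrix()
    print('t',s['t'],'q',s['q'].round(3),'pos',s['tool_pos'].round(4),'F',s['force'].round(2),'M',s['wrist_torque'].round(3),'op',round(s['opening'],4),'x',R[:,0].round(3),'z',R[:,2].round(3))
    if target is not None: print('delta tool mm',(R.T@(np.array(target)-s['tool_pos'])*1000).round(1))
E
python3 -c "
from h import *
rep([.534,-.097,.327])"
```

```text
t 1.975 q [-0.285 -0.028  1.653 -0.     1.518  0.131] pos [ 0.5314 -0.1022  0.4042] F [-0.28  0.02  0.42] M [-0.039 -0.024  0.019] op 0.0929 x [ 0.404  0.915 -0.   ] z [-0.001  0.    -1.   ]
delta tool mm [ 5.8  0.3 77.2]
```

Call:
apply_moves([
  [93,[5.8,0.3,0],0],
  [93,[0,0,0],-0.185],
  [93,[0,0,0],-0.185],
  [93,[0,0,0],-0.185],
  [93,[0,0,0],-0.185],
])

```text
t: 2.6
tool_pos: [0.5343, -0.0967, 0.4044]
orientation: [-1.84, -2.546, 0.0]
force: [0.7, -1.2, -0.0]
opening: 0.093
```

Call:
apply_moves([
  [93,[0,0,0],-0.185],
  [93,[0,0,0],-0.185],
  [93,[0,0,0],-0.185],
  [93,[0,0,0],-0.185],
  [93,[0,0,0],-0.185],
])

```text
t: 3.22
tool_pos: [0.5343, -0.0967, 0.4045]
orientation: [-0.511, -3.099, -0.0]
force: [-0.3, -0.1, 0.7]
opening: 0.0929
```

Call:
apply_moves([
  [93,[0,0,0],-0.185],
  [93,[0,0,0],-0.185],
  [93,[0,0,0],-0.185],
  [93,[0,0,0],-0.185],
  [93,[0,0,0],-0.185],
])

```text
t: 3.85
tool_pos: [0.5343, -0.0967, 0.4045]
orientation: [0.925, -3.002, -0.001]
force: [0.9, -0.4, -0.3]
opening: 0.0928
```

```bash
python3 -c "
from h import *
rep([.534,-.097,.327])
cv2.imwrite('pics/side1.png',cv2.resize(viewer.read_camera('side')[40:240,200:400],None,fx=3,fy=3,interpolation=cv2.INTER_CUBIC))
"
```

```text
t 3.85 q [-0.274 -0.023  1.648  0.     1.517 -2.443] pos [ 0.5343 -0.0967  0.4045] F [ 0.88 -0.39 -0.31] M [ 0.107 -0.098  0.029] op 0.0928 x [-0.826 -0.563  0.   ] z [-0.  0. -1.]
delta tool mm [ 0.4 -0.1 77.5]
```

View pics/side1.png

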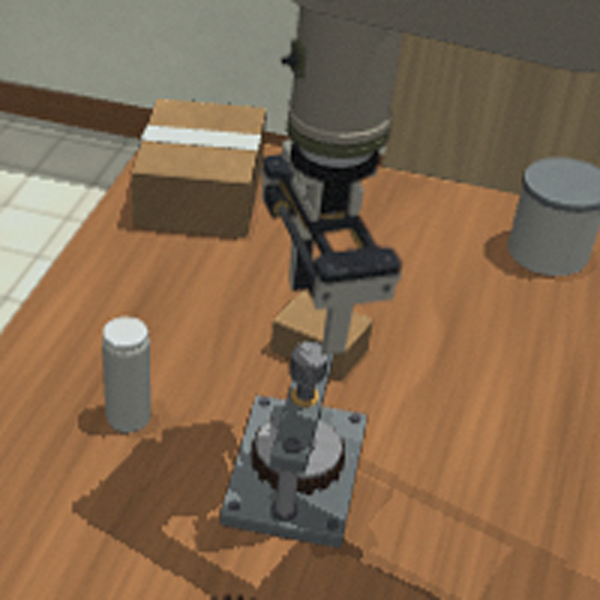

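The gripper hangs over the fixture. One finger shows at (338,330) in the crop, beside the knob at (305,365). I'll descend and grip.

Call:
apply_moves([
  [93,[0.4,0,40],0],
  [93,[0,0,25],0],
  [93,[0,0,12],0],
  [93,[0,0,0],0],
], grip_force=15)

```text
t: 4.4
tool_pos: [0.5337, -0.0971, 0.3271]
orientation: [0.92, -3.003, -0.001]
force: [0.4, 0.0, 0.0]
opening: 0.0932
```

```bash
python3 -c "
from h import *
rep([.534,-.097,.327])
a=viewer.read_camera('side')[100:230,240:370];b=viewer.read_camera('top')[140:270,255:385]
cv2.imwrite('pics/d1.png',cv2.resize(np.hstack([a,b]),None,fx=3,fy=3,interpolation=cv2.INTER_CUBIC))
"
```

```text
t 4.4 q [-0.275  0.026  1.741  0.     1.376 -2.44 ] pos [ 0.5337 -0.0971  0.3271] F [0.4  0.03 0.04] M [ 0.105 -0.131  0.041] op 0.0932 x [-0.828 -0.56   0.001] z [-0.001  0.    -1.   ]
delta tool mm [-0.3 -0.   0.1]
```

View pics/d1.png

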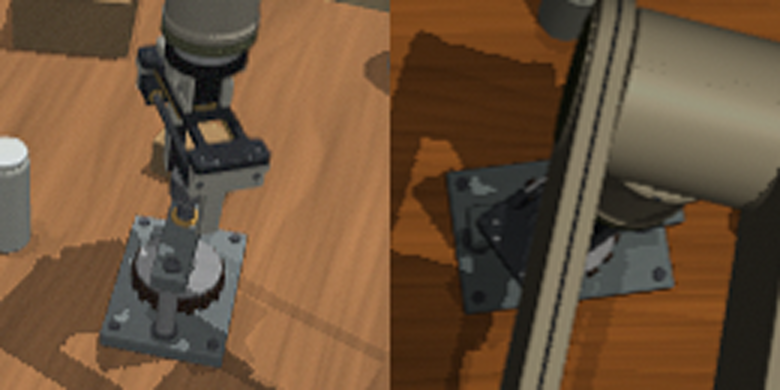

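The knob sits between the fingers (crop about (182,190)), so I'll close.

Call:
apply_moves([
  [30,[0,0,0],0],
  [30,[0,0,0],0],
  [30,[0,0,0],0],
  [30,[0,0,0],0],
  [30,[0,0,0],0],
], grip_force=20)

```text
t: 5.12
tool_pos: [0.5339, -0.0973, 0.3278]
orientation: [-0.924, 3.003, -0.0]
force: [-1.3, -0.7, -0.0]
opening: 0.0476
```

```bash
python3 -c "
from h import *
rep([.534,-.097,.327])"
```

```text
t 5.125 q [-0.275  0.025  1.741 -0.     1.375 -2.443] pos [ 0.5339 -0.0973  0.3278] F [-1.31 -0.67 -0.02] M [ 0.086 -0.148  0.039] op 0.0476 x [-0.827 -0.562 -0.   ] z [ 0. -0. -1.]
delta tool mm [-0.3  0.2  0.8]
```

Call:
apply_moves([
  [30,[0,0,0],0],
  [30,[0,0,0],0],
  [30,[0,0,0],0],
])

```text
t: 5.5
tool_pos: [0.534, -0.0976, 0.3278]
orientation: [-0.924, 3.002, -0.001]
force: [1.8, -2.7, -1.5]
opening: 0.036
```

```bash
python3 -c "
from h import *
rep([.534,-.097,.327])"
```

```text
t 5.5 q [-0.275  0.026  1.741 -0.     1.375 -2.443] pos [ 0.534  -0.0976  0.3278] F [ 1.78 -2.74 -1.52] M [-0.448 -0.487 -0.007] op 0.036 x [-0.827 -0.562 -0.   ] z [ 0.    -0.001 -1.   ]
delta tool mm [-0.3  0.5  0.8]
```

Gripped at 36 mm. Now I'll turn clockwise, following the sink at 1.27 mm/rad.

Call:
apply_moves([
  [30,[0,0,0.15],0.12],
  [30,[0,0,0.15],0.12],
  [30,[0,0,0.15],0.12],
  [30,[0,0,0.15],0.12],
  [30,[0,0,0.15],0.12],
])

```text
t: 6.12
tool_pos: [0.534, -0.0973, 0.327]
orientation: [0.011, 3.141, 0.0]
force: [1.8, -0.8, -0.6]
opening: 0.0355
```

```bash
python3 -c "
from h import *
rep()
for i in range(4):
    viewer.read_camera('side'); rep()"
```

```text
t 6.125 q [-0.275  0.026  1.742  0.     1.374 -1.839] pos [ 0.534  -0.0973  0.327 ] F [ 1.78 -0.81 -0.58] M [ 0.028 -0.505  0.03 ] op 0.0355 x [-1.     0.007 -0.   ] z [ 0.  0. -1.]
t 6.175 q [-0.275  0.026  1.742  0.     1.374 -1.833] pos [ 0.534  -0.0973  0.3271] F [ 0.86 -1.1  -1.12] M [-0.069 -0.465 -0.029] op 0.0356 x [-1.     0.013 -0.   ] z [ 0.  0. -1.]
t 6.225 q [-0.275  0.026  1.742  0.     1.374 -1.841] pos [ 0.534  -0.0973  0.327 ] F [ 1.95 -1.2  -0.76] M [ 0.004 -0.481  0.025] op 0.0359 x [-1.     0.004 -0.   ] z [ 0.  0. -1.]
t 6.275 q [-0.275  0.026  1.742  0.     1.374 -1.845] pos [ 0.534  -0.0973  0.327 ] F [ 1.32 -1.25 -0.61] M [-0.066 -0.488 -0.072] op 0.0359 x [-1.     0.001 -0.   ] z [ 0.  0. -1.]
t 6.325 q [-0.275  0.026  1.742  0.     1.374 -1.846] pos [ 0.534  -0.0973  0.3271] F [ 1.86 -0.96 -0.36] M [-0.056 -0.486 -0.04 ] op 0.0355 x [-1.  0. -0.] z [ 0.  0. -1.]
```

Call:
apply_moves([
  [30,[0,0,0.23],0.18],
  [30,[0,0,0.23],0.18],
  [30,[0,0,0.23],0.18],
  [30,[0,0,0.23],0.18],
  [30,[0,0,0.23],0.18],
])

```text
t: 6.95
tool_pos: [0.5342, -0.0969, 0.3259]
orientation: [1.374, 2.824, 0.002]
force: [3.8, 1.1, -1.6]
opening: 0.0355
```

```bash
cat >> h.py <<'E'
def tq(n=5):
    L=[]
    for i in range(n):
        if i: viewer.read_camera('side')
        s=robot.read_state();L.append([s['wrist_torque'][2],s['joint_torque'][5],s['q'][5],s['q'][0],*s['force'],s['opening']*1000,s['tool_pos'][2]*1000])
    L=np.array(L);print('t',s['t'],'Mz',L[:,0].round(3),'mean',L[:,0].mean().round(3),'| J6',L[:,1].round(3),'| q6',L[:,2].round(4),'F',L[:,4:7].mean(0).round(1),'op,z',L[:,7:].mean(0).round(2),'q1',L[-1,3].round(4))
E
python3 -c "
from h import *
tq()"
```

```text
t 7.15 Mz [ 0.034 -0.063 -0.037 -0.058 -0.062] mean -0.037 | J6 [-2.948 -2.444  2.748  1.283  0.382] | q6 [-0.9396 -0.9303 -0.9426 -0.9476 -0.9485] F [ 4.3  1.5 -2.3] op,z [ 35.55 325.92] q1 -0.2745
```

Call:
apply_moves([
  [30,[0,0,0.23],0.18],
  [30,[0,0,0.23],0.18],
  [30,[0,0,0.2],0.16],
  [30,[0,0,0.13],0.1],
  [30,[0,0,0.06],0.05],
])

```text
t: 7.78
tool_pos: [0.5343, -0.0971, 0.3252]
orientation: [2.22, 2.222, 0.002]
force: [6.3, 2.1, -3.1]
opening: 0.0358
```

```bash
python3 -c "
from h import *
tq()"
```

```text
t 7.975 Mz [ 0.122 -0.026 -0.023 -0.013 -0.042] mean 0.004 | J6 [-0.318 -0.338  0.657  0.207  0.024] | q6 [-0.2757 -0.2736 -0.2766 -0.2776 -0.2779] F [ 6.7  1.5 -3.1] op,z [ 35.69 325.16] q1 -0.2744
```

Call:
apply_moves([
  [30,[0,0,0.04],0.03],
  [30,[0,0,0.04],0.03],
  [30,[0,0,0.04],0.03],
  [30,[0,0,0.04],0.03],
])

```text
t: 8.48
tool_pos: [0.5344, -0.0971, 0.325]
orientation: [2.347, 2.086, 0.003]
force: [6.8, 1.8, -4.5]
opening: 0.0355
```

```bash
python3 -c "
from h import *
tq()"
```

```text
t 8.675 Mz [ 0.074  0.021 -0.051  0.016 -0.005] mean 0.011 | J6 [-0.443 -0.265  0.391  0.119  0.007] | q6 [-0.1571 -0.1555 -0.1572 -0.1578 -0.158 ] F [ 6.5  1.2 -3.9] op,z [ 35.53 324.99] q1 -0.2745
```

Call:
apply_moves([
  [30,[0,0.4,0.24],0.03],
  [30,[0,0,0.14],0.03],
  [30,[0,0,0.04],0.03],
  [30,[0,0,0.04],0.03],
  [30,[0,0,0.04],0.03],
])

```text
t: 9.3
tool_pos: [0.5347, -0.0972, 0.3248]
orientation: [2.497, 1.905, 0.002]
force: [6.1, 1.5, -2.5]
opening: 0.0356
```

```bash
python3 -c "
from h import *
tq()"
```

```text
t 9.5 Mz [-0.02   0.021 -0.003 -0.061 -0.081] mean -0.029 | J6 [-0.448 -0.268  0.391  0.118  0.006] | q6 [-0.007  -0.0054 -0.0071 -0.0077 -0.0079] F [ 5.5  1.7 -1.5] op,z [ 35.67 324.79] q1 -0.2744
```

Call:
apply_moves([
  [30,[0,0.3,0.04],0.03],
  [30,[0,0,0.04],0.03],
  [30,[0,0,0.04],0.03],
  [30,[0,0,0.04],0.03],
  [30,[0,0,0.04],0.03],
])

```text
t: 10.12
tool_pos: [0.5349, -0.0973, 0.3246]
orientation: [2.634, 1.71, 0.002]
force: [5.2, 2.2, 0.3]
opening: 0.0357
```

```bash
python3 -c "
from h import *
tq(10)"
```

```text
t 10.575 Mz [ 0.06   0.011 -0.046 -0.006 -0.032 -0.044 -0.091 -0.014 -0.046 -0.022] mean -0.023 | J6 [-0.45  -0.27   0.388  0.115  0.004 -0.025 -0.032 -0.033 -0.033 -0.033] | q6 [0.1445 0.1461 0.1444 0.1438 0.1437 0.1436 0.1436 0.1436 0.1436 0.1436] F [ 5.4  1.9 -0.5] op,z [ 35.63 324.59] q1 -0.2744
```

Call:
apply_moves([
  [30,[0,0.2,0.04],0.03],
  [30,[0,0,0.04],0.03],
  [30,[0,0,0.04],0.03],
  [30,[0,0,0.04],0.03],
  [30,[0,0,0.04],0.03],
])

```text
t: 11.2
tool_pos: [0.5351, -0.0974, 0.3244]
orientation: [2.756, 1.508, 0.002]
force: [4.2, 1.3, -0.5]
opening: 0.0354
```

```bash
python3 -c "
from h import *
tq(7)"
```

```text
t 11.5 Mz [ 0.089 -0.006  0.002  0.005  0.02  -0.037 -0.048] mean 0.004 | J6 [-0.452 -0.272  0.385  0.112  0.001 -0.028 -0.035] | q6 [0.295  0.2966 0.2949 0.2942 0.2941 0.2941 0.2941] F [ 5.1  1.8 -0.3] op,z [ 35.64 324.39] q1 -0.2745
```

Call:
apply_moves([
  [30,[0,0.2,0.04],0.03],
  [30,[0,0,0.04],0.03],
  [30,[0,0,0.04],0.03],
  [30,[0,0,0.04],0.03],
  [30,[0,0,0.04],0.03],
])

```text
t: 12.12
tool_pos: [0.5352, -0.0975, 0.3242]
orientation: [2.862, 1.294, 0.002]
force: [4.9, 2.3, 0.8]
opening: 0.0357
```

```bash
python3 -c "
from h import *
tq(7)"
```

```text
t 12.425 Mz [ 0.017  0.    -0.029 -0.02  -0.03  -0.076 -0.072] mean -0.03 | J6 [-0.454 -0.274  0.383  0.11  -0.001 -0.03  -0.037] | q6 [0.4467 0.4483 0.4466 0.446  0.4459 0.4459 0.4458] F [5.  2.  0.8] op,z [ 35.67 324.18] q1 -0.2747
```

Call:
apply_moves([
  [30,[0,0.1,0.03],0.03],
  [30,[0,0,0.03],0.03],
  [30,[0,0,0.03],0.03],
  [30,[0,0,0.03],0.03],
  [30,[0,0,0.03],0.03],
])

```text
t: 13.05
tool_pos: [0.5352, -0.0977, 0.324]
orientation: [2.951, 1.076, 0.001]
force: [6.0, 1.7, 0.4]
opening: 0.0357
```

```bash
python3 -c "
from h import *
tq(7)"
```

```text
t 13.35 Mz [ 0.022  0.044 -0.02  -0.004 -0.049 -0.038 -0.032] mean -0.011 | J6 [-0.454 -0.276  0.381  0.109 -0.003 -0.032 -0.038] | q6 [0.5966 0.5983 0.5966 0.5959 0.5958 0.5957 0.5958] F [5.  1.9 0.6] op,z [ 35.74 324.  ] q1 -0.2748
```

Call:
apply_moves([
  [30,[0,0.1,0.04],0.03],
  [30,[0,0,0.04],0.03],
  [30,[0,0,0.04],0.03],
  [30,[0,0,0.04],0.03],
  [30,[0,0,0.04],0.03],
])

```text
t: 13.98
tool_pos: [0.5353, -0.0977, 0.3238]
orientation: [3.024, 0.852, 0.001]
force: [4.6, 2.4, 1.0]
opening: 0.0357
```

```bash
python3 -c "
from h import *
tq(7)"
```

```text
t 14.275 Mz [ 0.09  -0.006 -0.062 -0.029 -0.032 -0.028 -0.083] mean -0.021 | J6 [-0.455 -0.276  0.381  0.109 -0.003 -0.032 -0.038] | q6 [0.7466 0.7481 0.7464 0.7459 0.7457 0.7456 0.7456] F [4.9 2.1 0.7] op,z [ 35.64 323.8 ] q1 -0.2749
```

Call:
apply_moves([
  [30,[0,0,0.04],0.03],
  [30,[0,0,0.04],0.03],
  [30,[0,0,0.04],0.03],
  [30,[0,0,0.04],0.03],
  [30,[0,0,0.04],0.03],
])

```text
t: 14.9
tool_pos: [0.5353, -0.0978, 0.3236]
orientation: [3.079, 0.623, 0.001]
force: [4.6, 1.4, 1.3]
opening: 0.0356
```

```bash
python3 -c "
from h import *
tq(7)"
```

```text
t 15.2 Mz [ 0.075  0.004 -0.03  -0.066 -0.062 -0.025 -0.07 ] mean -0.025 | J6 [-0.455 -0.276  0.38   0.108 -0.004 -0.033 -0.039] | q6 [0.8965 0.8982 0.8965 0.8958 0.8957 0.8956 0.8957] F [4.8 1.5 0.7] op,z [ 35.68 323.61] q1 -0.2749
```

Call:
apply_moves([
  [30,[0,0,0.04],0.03],
  [30,[0,0,0.04],0.03],
  [30,[0,0,0.04],0.03],
  [30,[0,0,0.04],0.03],
  [30,[0,0,0.04],0.03],
])

```text
t: 15.82
tool_pos: [0.5353, -0.0978, 0.3234]
orientation: [3.117, 0.39, 0.002]
force: [4.9, 1.6, 1.2]
opening: 0.0355
```

```bash
python3 -c "
from h import *
tq(7)"
```

```text
t 16.125 Mz [ 0.069 -0.023  0.002  0.033 -0.061 -0.037 -0.026] mean -0.006 | J6 [-0.455 -0.277  0.38   0.108 -0.004 -0.033 -0.039] | q6 [1.0465 1.0482 1.0465 1.0459 1.0457 1.0456 1.0456] F [5.  1.2 0.5] op,z [ 35.61 323.43] q1 -0.275
```

Call:
apply_moves([
  [30,[0,0,0.04],0.03],
  [30,[0,0,0.04],0.03],
  [30,[0,0,0.04],0.03],
  [30,[0,0,0.04],0.03],
  [30,[0,0,0.04],0.03],
])

```text
t: 16.75
tool_pos: [0.5353, -0.0978, 0.3232]
orientation: [3.137, 0.156, 0.002]
force: [4.6, 1.7, 0.9]
opening: 0.0356
```

```bash
python3 -c "
from h import *
tq(7)"
```

```text
t 17.05 Mz [ 0.08   0.058 -0.004 -0.049  0.031 -0.004 -0.042] mean 0.01 | J6 [-0.456 -0.277  0.379  0.107 -0.005 -0.034 -0.04 ] | q6 [1.1966 1.1981 1.1965 1.1958 1.1957 1.1957 1.1956] F [4.8 1.  0.4] op,z [ 35.61 323.24] q1 -0.275
```

Call:
apply_moves([
  [30,[0,0,0.04],0.03],
  [30,[0,0,0.04],0.03],
  [30,[0,0,0.04],0.03],
  [30,[0,0,0.04],0.03],
  [30,[0,0,0.04],0.03],
])

```text
t: 17.68
tool_pos: [0.5354, -0.0979, 0.323]
orientation: [3.14, -0.08, 0.002]
force: [7.2, -0.1, 0.7]
opening: 0.0356
```

```bash
python3 -c "
from h import *
tq(7)"
```

```text
t 17.975 Mz [ 0.052  0.06  -0.014 -0.025  0.    -0.056 -0.011] mean 0.001 | J6 [-0.419 -0.249  0.392  0.124  0.019 -0.01  -0.016] | q6 [1.3465 1.3481 1.3465 1.3458 1.3456 1.3457 1.3456] F [5.9 0.6 0.1] op,z [ 35.62 323.05] q1 -0.2751
```

J6 shows a repeatable rise of about 0.03 N m, so contact is beginning. I'll continue gently.

Call:
apply_moves([
  [30,[0,0,0.04],0.03],
  [30,[0,0,0.04],0.03],
])

```text
t: 18.23
tool_pos: [0.5354, -0.0979, 0.323]
orientation: [3.136, -0.174, 0.002]
force: [5.8, 0.8, -0.4]
opening: 0.0359
```

```bash
python3 -c "
from h import *
tq(7)"
```

```text
t 18.525 Mz [ 0.176  0.091  0.023  0.064 -0.003 -0.011  0.009] mean 0.05 | J6 [-0.381 -0.207  0.43   0.172  0.067  0.038  0.031] | q6 [1.4065 1.408  1.4064 1.4058 1.4056 1.4056 1.4056] F [ 5.9  0.5 -0.3] op,z [ 35.72 322.97] q1 -0.275
```

Call:
apply_moves([
  [30,[0,0,0.03],0.02],
  [30,[0,0,0.03],0.02],
])

```text
t: 18.77
tool_pos: [0.5355, -0.0979, 0.3229]
orientation: [3.132, -0.236, 0.003]
force: [7.3, 0.0, -0.4]
opening: 0.0358
```

```bash
python3 -c "
from h import *
tq(8)"
```

```text
t 19.125 Mz [0.238 0.138 0.128 0.115 0.06  0.11  0.105 0.11 ] mean 0.126 | J6 [-0.167 -0.058  0.363  0.178  0.105  0.086  0.082  0.082] | q6 [1.4461 1.4472 1.4461 1.4457 1.4455 1.4456 1.4455 1.4455] F [ 6.6  0.5 -0.2] op,z [ 35.66 322.92] q1 -0.275
```

J6 and Mz both put the rise at about 0.10–0.12 N m, held for over 0.3 s. Extrapolating the load to zero puts contact at q6≈1.31, so I'll back off to q6≈-0.26.

Call:
apply_moves([
  [30,[0,0,-0.13],-0.1],
  [30,[0,0,-0.23],-0.18],
  [30,[0,0,-0.23],-0.18],
  [30,[0,0,-0.23],-0.18],
  [30,[0,0,-0.23],-0.18],
])

```text
t: 19.75
tool_pos: [0.5353, -0.0977, 0.3239]
orientation: [2.964, 1.042, 0.001]
force: [4.8, 2.6, 1.3]
opening: 0.0357
```

Call:
apply_moves([
  [30,[0,0,-0.23],-0.18],
  [30,[0,0,-0.23],-0.18],
  [30,[0,0,-0.23],-0.18],
  [30,[0,0,-0.23],-0.18],
  [30,[0,0,-0.13],-0.1],
])

```text
t: 20.38
tool_pos: [0.5352, -0.0975, 0.325]
orientation: [-2.304, -2.135, -0.001]
force: [3.8, 3.8, 2.9]
opening: 0.0358
```

Call:
apply_moves([
  [30,[0,0,-0.06],-0.05],
  [30,[0,0,-0.03],-0.02],
  [30,[0,0,0],0],
  [30,[0,0,0],0],
  [30,[0,0,0],0],
])

```text
t: 21.0
tool_pos: [0.5352, -0.0976, 0.325]
orientation: [2.235, 2.208, 0.001]
force: [3.3, 3.9, 4.8]
opening: 0.0358
```

```bash
python3 -c "
from h import *
tq(4);rep()"
```

```text
t 21.15 Mz [ 0.046  0.038  0.037 -0.003] mean 0.03 | J6 [0.024 0.024 0.024 0.024] | q6 [-0.2625 -0.2626 -0.2625 -0.2626] F [2.5 4.2 5.1] op,z [ 35.89 325.04] q1 -0.2748
t 21.15 q [-0.275  0.031  1.74   0.     1.37  -0.263] pos [ 0.5352 -0.0976  0.325 ] F [2.44 5.42 5.51] M [ 0.87  -0.69  -0.003] op 0.036 x [0.012 1.    0.   ] z [ 0.  0. -1.]
```

Call:
apply_moves([
  [60,[0,0,0],0],
  [60,[0,0,0],0],
  [93,[0,0,0],0],
  [93,[0,0,0],0],
  [93,[0,0,0],0],
])

```text
t: 21.78
tool_pos: [0.535, -0.0978, 0.3245]
orientation: [-2.235, -2.208, 0.0]
force: [-0.4, 0.4, -0.3]
opening: 0.0809
```

Call:
apply_moves([
  [93,[0,0,0],0],
  [93,[0,0,-10],0],
  [93,[0,0,-40],0],
  [93,[0,0,-50],0],
  [93,[0,0,-10],0],
])

```text
t: 22.4
tool_pos: [0.5358, -0.098, 0.4401]
orientation: [2.23, 2.203, 0.006]
force: [1.4, -0.4, 0.2]
opening: 0.0928
```

Call:
apply_moves([
  [93,[-50,-30,0],0],
  [93,[-50,-30,0],0],
  [93,[-50,-30,0],0],
  [93,[-50,-30,0],0],
  [93,[-20,-10,0],0],
])

```text
t: 23.02
tool_pos: [0.4005, -0.3184, 0.4344]
orientation: [-2.238, -2.204, 0.001]
force: [-0.4, 0.1, -0.5]
opening: 0.0934
```

```bash
python3 -c "
from h import *
rep()
a=viewer.read_camera('top')[170:260,265:365]
b=viewer.read_camera('side')[140:230,265:340]
cv2.imwrite('pics/e.png',cv2.resize(np.hstack([a,b]),None,fx=4.5,fy=4.5,interpolation=cv2.INTER_CUBIC))
"
```

```text
t 23.025 q [-7.720e-01 -1.210e-01  1.687e+00 -1.000e-03  1.576e+00 -7.570e-01] pos [ 0.4005 -0.3184  0.4344] F [-0.44  0.08 -0.48] M [-0.042 -0.094 -0.007] op 0.0934 x [ 0.015  1.    -0.   ] z [-0.001 -0.    -1.   ]
```

View pics/e.png

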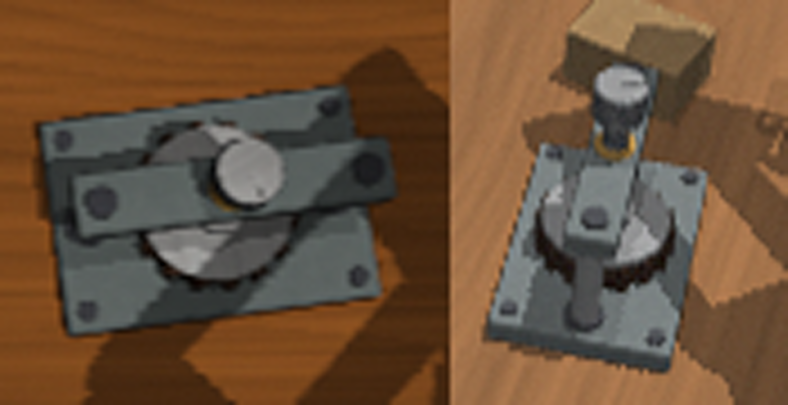

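The knob is clear. Its rib went from about 12 o'clock to about 5 o'clock in the top crop (near (262,190)). That fits the net 125° clockwise, so the knob did turn with the tool.

```bash
python3 -c "
from h import *
print(order.close_job())"
```

```text
the job is handed in; nothing more can be done
None
```

I screwed the thumbscrew down until it bottomed, backed it off a quarter turn, let go and drew the arm clear. I handed the job in at about 23 s of the 72 s allowed; no verdict was reported.

- **Bottoming:** the foot met the pack about 3.75 rad on from where I gripped the knob. I tightened to a rise of about 0.10–0.12 N m above running friction, roughly 80–95 N on the pack, and held it over 0.3 s. That force is worked out from the torque, not measured directly.
- **Back-off:** I turned the knob back to joint 6 = -0.263 rad. That is about 90° before the contact angle I worked out (1.31 rad), so the foot should stand about 2.0 mm above the pack.
- **Last checks:** the gripper was open and touching nothing, with wrist force under 1 N. The rib on the knob showed a net turn that fits the expected 125°, so the grip did not slip noticeably. I did not remeasure the bystanders, but the arm stayed clear of them and the last picture shows no sign of disturbance.
- **Disagreement:** single wrist-torque readings were noisy, about ±0.04 N m. I relied on the steadier joint-6 torque, and the averaged wrist torque agreed with it.

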